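Hold the chocolate machine's lid half open for loading

ROBOT

A 6-joint arm with a two-finger parallel gripper is mounted at the origin on the work surface. World frame = base frame: x ahead of the robot, y to its left, z up, the work surface at z = 0. Lengths are in mm, angles in rad, forces in N, time in s.
With the tool pointing down it reaches from about 425 to 925 mm from the base axis. Payload 12.5 kg.
Tool frame: the origin (TCP) lies at the very end of the fingers, on their centre line; the grasp point (between the pads) lies hold_point_z behind it (hold_point_z is the distance from the TCP to the grasp point, in mm); z points along the fingers, y is the line along which they close (so a half turn about z gives the same grasp; the last joint's range is limited). The gripper opens to 85 mm and grips with 20 to 120 N. Pads are 22 mm wide; open, the fingers measure 114 mm over their backs; the gripper's body (76 mm by 85 mm) begins 54 mm behind the grasp point. The pads swing forward as they close: fully open they stand 13 mm farther back than shut.
Start: joints at [-1.211, 0.491, 1.559, -0, 1.092, -0.106], TCP at [280.735, -558.42, 231.327] pointing down, gripper open.
Joint ranges: [-3.1, 3.1], [-0.84, 2.19], [0.05, 2.79], [-1.13, 4.28], [0.06, 2.93], [-2.69, 2.69]. Speed limits (rad/s): [2.22, 2.22, 2.79, 3.14, 3.14, 3.14].

INTERFACE

Orientations are given as [roll, pitch, yaw] about the fixed x, y, z axes, in that order (R = Rz(yaw) Ry(pitch) Rx(roll)).
In Python, from station import read_state, capture, get_calibration, sign_off, boxes_of, pinpoint, hold_point_z gives the robot as it stands.
- The arm moves only by the tool jog_arm, called by a JSON object that holds its "method" and its "body", one argument or row to a line. Schema: {"type":"object","properties":{"rows":{"type":"array","items":{"type":"object","properties":{"tx":{"type":"number"},"ty":{"type":"number"},"tz":{"type":"number"},"yaw":{"type":"number"},"jaw":{"type":"number"}},"additionalProperties":false,"required":["jaw"]},"minItems":1,"maxItems":5},"force":{"type":"number"},"only":{"type":"string"},"quiet":{"type":"boolean"},"lines":{"type":"string"}},"required":["rows"],"additionalProperties":false}. rows is a list of rows, 1 to 5 of them, each an object with the fields tx, ty, tz (the shift in mm), yaw (a turn about the tool's z in rad), jaw (the finger opening in mm); a field left out counts as zero (the opening has to be given); each row is the pose to reach, as a shift and turn from the pose commanded when the call began, along the tool's axes at that moment; what a row does not reach only later rows make up. A row lasts 1/8 s, in which the tool goes at most 62.5 mm and 0.188 rad, less where a joint would pass 70% of its speed; a pose out of reach is approached as far as the arm can. The fingers move at their own pace and stop on an object; force is the grip in N (left out, the last holds). Time passes only in rows, so rows that do not move let the fingers close. The tool returns the time, the measured TCP pose, the force, the opening and the grip force at its end. only (a regular expression) keeps the lines of the reply that match it, lines (a string "A,B") keeps lines A to B, and quiet returns only ok. Input that does not fit is refused with a message, and nothing moves.
- read_state(): the state, without advancing time (a new reading comes with each control period).
- capture(name): name is "scene" or "top" or "wrist"; returns the picture (384x512x3 uint8, red, green, blue); there is no depth.
- get_calibration(name): a dict with "fx", "fy", "cx", "cy" (pixels), "k1" (the pictures are not rectified: a ray, as slopes to the right and down, at radius r is drawn at 1 + k1 r^2 times it, then the intrinsics apply), "view" (4x4, takes a point from world to camera coordinates). Camera axes: x right, y up, looking along -z (the intrinsics and any distortion apply to the point x, -y, -z); pixel columns grow to the right and rows downward; lengths in mm; the calibration is good to about 2 mm. A picture is of the moment at which its call begins: read the wrist's pose just before it. get_calibration takes no time and is no camera call; for the wrist camera it gives the pose at the moment of the call.
- sign_off(): hands the job in; it is judged then, once.
Trained networks look in the newest picture that a camera, given by its name, has taken for a name from the list of things; names that differ only in an ending like _2 or _b are one class to them, and where a whole thing is asked for, a point or a joint stands for the part that bears it (a point fixed in the world has none). Each returns a list of dicts, best first, with "conf" (0 to 1); they miss things now and then, are a little off and sometimes report something else, mostly with a low value. They report only what shows in the picture. A call takes as long as a camera call.
- boxes_of(thing, camera): "box" ([centre column, centre row, width, height] as shares, 0 to 1, of the picture: columns of its width, rows of its height, round what is visible of it).
- pinpoint(thing, camera): "position" ([column, row] as shares, 0 to 1, of the picture: columns of its width, rows of its height: a listed point, or the origin of a listed thing).
The state is a dict: "t": time; "qpos": joint angles; "joint_vel": joint speeds; "tau": joint torques, N m; "tcp_pos": TCP position; "orientation": TCP orientation; "wrist_force": force on the tool from outside, world axes, zero at the start; "moment": the same for the moment, N m; "finger_gap": finger opening in mm; "gripper_force": force on a finger pad.
Only numpy, scipy, OpenCV 4.12 (cv2) and the standard library are available. Lean on these libraries where they do the work, as an engineer would, in place of code of your own. Each camera call takes 0.05 s, during which the arm holds its last target. There are 200 camera calls.

TASK

Get the chocolate tempering machine ready for a colleague to load: press its big round key to stop the bowl, then the middle of the three square keys for the loading step, then the oblong key in front of the display to confirm, each fully down and let up again, pressing no other key. Then take the lid by its grab bar, raise it to 50 degrees (half open, a few degrees either way is fine) and keep holding it there: the program finishes with the gripper still holding the lid, which would drop shut by itself. Do not let the lid fall, and leave the tray, scoop, jar and timer beside the machine where they are.

Things in the scene. Friction and masses are not known exactly. Their poses are not given: they have to be found in the camera images.
- machine: Chocolate tempering machine, fixed on the counter: steel case, deck 118 mm high with a round bowl, in front of it a black key console, 70 to 90 mm high. Origin on the counter under the case; x to its rear, y to its left, z up; at zero yaw the console faces the robot. The case spans x -0.195 to 0.17, y -0.18 to 0.18. The lid's hinge line lies along y at x 0.150, z 0.126.
- lid (a joint): Opening angle of the machine's lid, rad: 0 shut, grows as the front edge rises, stop at 1.4. A clear 6 mm plate in a dark frame, 235 mm front to back, 290 mm wide, 0.35 to 0.7 kg, on a free-running hinge along its rear edge: it drops shut by itself from every angle (2 to 4 N up at the bar lifts it).
- lid_handle (a point): Centre of the lid's black grab bar: round, 14 mm thick, 120 mm long across the machine, on two posts 104 mm apart, its axis 40 mm above the lid's plate (room for fingertips). Lid shut: 178 mm above the counter, 200 mm in front of the hinge line and 52 mm above it. Axes turn with the lid: x to the hinge, y along the bar, z off the plate.
- key_round_top (a point): The single round key, 34 mm across, at the right-hand end of the console. Origin: centre of its top face, moving with it. Moves down 5 mm when pressed; about 4 N pushes it fully down, 1.2 N starts it; it springs back. Its top slopes down towards the front by 12 degrees, a straight downward push works.
- key_round (a joint): Travel of that key. Value: how far it is pressed, 0 (up) to 0.005 m (fully down).
- key_middle_top (a point): The middle one of the three square keys (21 x 21 mm, 45 mm apart) at the left-hand end of the console. Origin: centre of its top face, moving with it. Moves down 5 mm when pressed; about 4 N pushes it fully down, 1.2 N starts it; it springs back. Its top slopes down towards the front by 12 degrees, a straight downward push works.
- key_middle (a joint): Travel of that key. Value: how far it is pressed, 0 (up) to 0.005 m (fully down).
- key_oblong_top (a point): The one oblong key, 50 mm wide and 20 mm deep, right in front of the display in the console. Origin: centre of its top face, moving with it. Moves down 5 mm when pressed; about 4 N pushes it fully down, 1.2 N starts it; it springs back. Its top slopes down towards the front by 12 degrees, a straight downward push works.
- key_oblong (a joint): Travel of that key. Value: how far it is pressed, 0 (up) to 0.005 m (fully down).
- key_left_top (a point): The left one of the three square keys (seen from the robot). Not to be pressed. Origin: centre of its top face.
- key_left (a joint): Travel of that key. Value: how far it is pressed, 0 (up) to 0.005 m (fully down).
- key_right_top (a point): The right one of the three square keys (seen from the robot). Not to be pressed. Origin: centre of its top face.
- key_right (a joint): Travel of that key. Value: how far it is pressed, 0 (up) to 0.005 m (fully down).
- block_tray: Aluminium tray, 200 x 120 x 22, with six blocks of chocolate, on the counter to the left of the machine (mm). Loose, leave alone. Origin: under its middle, on the counter.
- candy_jar: Round glass jar of sweets with a steel cap, 104 across, 138 tall, to the right of the machine (mm). Loose, leave alone. Origin: under its middle, on the counter.
- kitchen_timer: White round kitchen timer, 68 across, 40 tall, right of the machine's keys (mm). Loose, leave alone. Origin: under its middle, on the counter.
- scoop: Aluminium candy scoop, 90 x 55 x 30 with a 100 handle, left of the machine's keys (mm). Loose, leave alone. Origin: under its trough's middle, on the counter.

How it is judged:
By the outcome, as a careful person would: the job done as asked, in the order asked, and still so for the second after the job is handed in, while the arm keeps its last pose, push and grip.
It also fails if it takes over 59 s, if anything falls off the work surface, if the arm or the gripper's body presses on something with over 40 N, if the wrist force passes 120 N, or if a joint passes its speed limit or range.

## Working session

There is one attempt and no reset: what is moved stays moved. The work goes in short steps, Python scripts to look and compute and a tool call to move; the robot and the scene stay as the last step left them, time stands still between calls to the robot, and variables do not carry over. Pictures are saved under pics/ and viewed, at most 10 in all, crops included, and the job is handed in when it is done.

```bash
ls; mkdir -p pics
```

Create h.py:
```python
import numpy as np, cv2
from station import *
def proj_fit(obs):
    pass
def ray(cam,share,cal=None):
    c=cal or get_calibration(cam)
    u,v=share[0]*512,share[1]*384
    d=np.array([(u-c['cx'])/c['fx'],(v-c['cy'])/c['fy']]); p=d.copy()
    for _ in range(30): p=d/(1+c['k1']*(p@p))
    V=np.array(c['view']); R=V[:3,:3]; o=-R.T@V[:3,3]
    w=R.T@np.array([p[0],-p[1],-1.]); return o,w/np.linalg.norm(w)
def tri(rays):
    A=sum(np.eye(3)-np.outer(d,d) for o,d in rays); b=sum((np.eye(3)-np.outer(d,d))@o for o,d in rays)
    x=np.linalg.solve(A,b); return x,[np.linalg.norm((np.eye(3)-np.outer(d,d))@(x-o)) for o,d in rays]
def save(cam,name):
    im=capture(cam); cv2.imwrite('pics/'+name,im[:,:,::-1]); return im
```

Run:
```python
from h import *
import cv2
a=save('scene','s0.png');b=save('top','t0.png')
cv2.imwrite('pics/m0.png',cv2.resize(np.vstack([a,b])[:,:,::-1],(400*1,600)))
print(hold_point_z() if callable(hold_point_z) else hold_point_z)
for n in ['machine','lid_handle','key_round_top','key_middle_top','key_oblong_top','key_left_top','key_right_top','candy_jar','kitchen_timer']:
    rs=[]
    for c in ['scene','top']:
        p=pinpoint(n,c)
        print(n,c,[(np.round(q['position'],3).tolist(),round(q['conf'],2)) for q in p[:3]])
        if p: rs.append(ray(c,p[0]['position']))
    if len(rs)==2: x,e=tri(rs); print('   ',x.round(1),np.round(e,1))
print(read_state())
```

```text
pics
18.700000000000003
machine scene [([0.402, 0.575], 0.96)]
machine top [([0.612, 0.496], 0.79), ([0.534, 0.607], 0.17)]
    [ 598.2 -128.6   25.1] [9.8 9.8]
lid_handle scene []
lid_handle top [([0.608, 0.536], 0.69)]
key_round_top scene [([0.392, 0.396], 0.63), ([0.329, 0.4], 0.4)]
key_round_top top [([0.667, 0.651], 0.65)]
    [ 416.  -166.   114.4] [47.6 47.6]
key_middle_top scene [([0.471, 0.415], 0.58), ([0.251, 0.446], 0.37)]
key_middle_top top [([0.533, 0.603], 0.44)]
    [462.9  -5.9 111.7] [2.8 2.8]
key_oblong_top scene [([0.394, 0.403], 0.68)]
key_oblong_top top [([0.615, 0.641], 0.69)]
    [ 418.7 -126.8   85.4] [7.7 7.7]
key_left_top scene [([0.598, 0.641], 0.66), ([0.503, 0.425], 0.4)]
key_left_top top [([0.502, 0.604], 0.51)]
    [ 486.2  126.5 -400.7] [87.9 87.9]
key_right_top scene [([0.446, 0.409], 0.55)]
key_right_top top [([0.557, 0.616], 0.43)]
    [447.  -42.6 103.8] [1.7 1.7]
candy_jar scene [([0.193, 0.628], 0.96), ([0.597, 0.488], 0.64), ([0.391, 0.4], 0.5)]
candy_jar top [([0.782, 0.465], 0.81)]
    [ 638.7 -422.7   28.1] [7.8 7.8]
kitchen_timer scene [([0.248, 0.45], 0.9), ([0.39, 0.41], 0.54)]
kitchen_timer top [([0.74, 0.647], 0.6)]
    [ 407.3 -356.9    4.1] [3.9 3.9]
{'t': 1.0, 'qpos': array([-1.21061718e+00,  4.90878011e-01,  1.55885177e+00,  2.07485683e-05,
        1.09174015e+00, -1.05616691e-01]), 'joint_vel': array([-0.00076831,  0.00071273, -0.0012402 , -0.00049737,  0.00212677,
       -0.0006868 ]), 'tau': array([ 2.27884477e-03, -6.18276072e+01, -2.61850101e+01, -5.63542812e-05,
        3.17502318e-04, -1.89321617e-05]), 'tcp_pos': array([ 280.7340895 , -558.43453046,  231.35724367]), 'orientation': array([ 3.14146867e+00, -5.37364175e-06,  4.65786277e-01]), 'wrist_force': array([ 0.4084574 ,  0.5856443 , -0.30517271]), 'moment': array([ 0.00320918,  0.00667799, -0.00038864]), 'gripper_force': 0.0, 'finger_gap': 85.5078010415273}
```

View pics/t0.png

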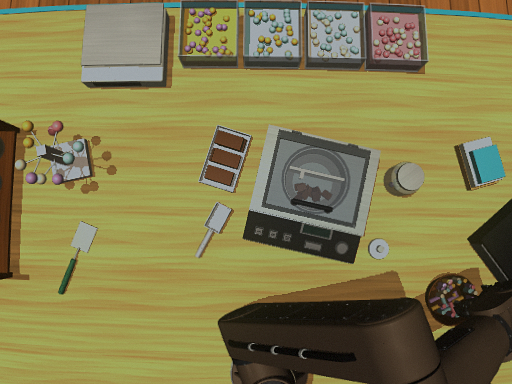

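View pics/s0.png

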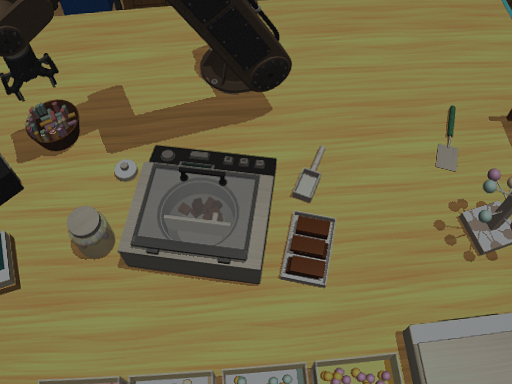

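The top view shows the square keys at (259,231), (273,234) and (287,238), the oblong key at (313,246), the round key at (342,248) and the bar at (311,206). In the scene view the round key is at (168,155), the oblong at (199,155), the middle square at (244,162) and the bar at (203,177). For the round and left keys the network's second candidates in the scene view are the right ones.

Run:
```python
from h import *
px={'left':((.503,.425),(.504,.603)),'middle':((.474,.417),(.533,.607)),'right':((.446,.411),(.558,.618)),'obl':((.391,.403),(.614,.641)),'round':((.329,.402),(.667,.649)),'bar':((.396,.461),(.608,.536))}
P={}
for k,(s,t) in px.items():
    x,e=tri([ray('scene',s),ray('top',t)]);P[k]=x;print(k,x.round(1),np.round(e,1))
# on planes
for k,z in dict(left=84,middle=84,right=84,obl=84,round=84,bar=178).items():
    for c,s in zip(['scene','top'],px[k]):
        o,d=ray(c,s);print(k,c,(o+d*(z-o[2])/d[2])[:2].round(1))
d=P['left']-P['round'];print('yaw',np.arctan2(-d[0],d[1]))
```

```text
left [461.9  39.2  84.8] [2.9 2.9]
middle [457.9  -4.2  99.8] [0.6 0.6]
right [445.1 -43.8  97.6] [0.5 0.5]
obl [ 418.3 -128.7   85.4] [4.8 4.8]
round [ 408.6 -216.9   84.4] [2.1 2.1]
bar [ 539.8 -114.1  157.1] [0.9 0.9]
left scene [461.1  36.4]
left top [462.2  42. ]
middle scene [447.1  -4.5]
middle top [457.8  -4.2]
right scene [435.8 -44.5]
right top [444.9 -44.2]
obl scene [ 418.2 -124. ]
obl top [ 417.9 -133.8]
round scene [ 408.7 -214.8]
round top [ 408.4 -219.1]
bar scene [ 553.2 -111.5]
bar top [ 538.7 -112.4]
yaw -0.20549456223024112
```

{"method": "jog_arm", "body": {
  "rows": [
    {"tx": 298,"ty": -262,"tz": -69,"yaw": 0.69,"jaw": 0},
    {"tx": 298,"ty": -262,"tz": -69,"yaw": 0.69,"jaw": 0},
    {"tx": 298,"ty": -262,"tz": -69,"yaw": 0.69,"jaw": 0},
    {"tx": 298,"ty": -262,"tz": -69,"yaw": 0.69,"jaw": 0},
    {"tx": 298,"ty": -262,"tz": -69,"yaw": 0.69,"jaw": 0}
  ],
  "force": 40
}}

```text
t: 1.62
tcp_pos: [396.0, -272.4, 285.2]
orientation: [3.141, -0.001, -0.226]
wrist_force: [0.3, -0.2, -0.4]
finger_gap: 0.2
gripper_force: 0.0
```

Run:
```python
from h import *
s=read_state();print(s['tcp_pos'],s['orientation'])
```

```text
[ 395.9687944  -272.42397944  285.16344624] [ 3.14125861e+00 -6.43081297e-04 -2.26422538e-01]
```

{"method": "jog_arm", "body": {
  "rows": [
    {"tx": 6,"ty": -127,"jaw": 0},
    {"tx": 6,"ty": -127,"jaw": 0},
    {"tx": 6,"ty": -127,"jaw": 0},
    {"tx": 6,"ty": -127,"jaw": 0}
  ]
}}

```text
t: 2.12
tcp_pos: [429.7, -151.8, 284.8]
orientation: [3.141, -0.0, -0.223]
wrist_force: [-0.4, 0.1, 0.0]
finger_gap: -0.1
gripper_force: 0.0
```

Run:
```python
from h import *
s=read_state();print(s['tcp_pos'],s['orientation'])
c=get_calibration('wrist');V=np.array(c['view']);print((-V[:3,:3].T@V[:3,3]).round(0),(-V[2,:3]).round(2))
a=save('wrist','w1.png')
for n in ['lid_handle','key_round_top','key_middle_top','key_oblong_top','key_left_top','key_right_top']:
    for q in pinpoint(n,'wrist')[:3]:
        o,d=ray('wrist',q['position'],c);z=178 if n[0]=='l' else 84
        print(n,np.round(q['position'],3),round(q['conf'],2),(o+d*(z-o[2])/d[2]).round(1))
```

```text
[ 429.73946271 -151.78594027  284.76942631] [ 3.14117375e+00 -4.39951855e-04 -2.23029775e-01]
[ 494. -166.  428.] [-0.25  0.06 -0.97]
lid_handle [0.334 0.137] 0.73 [ 542.6 -115.   178. ]
key_round_top [0.648 0.454] 0.7 [ 410.5 -223.8   84. ]
key_oblong_top [0.476 0.485] 0.65 [ 418.6 -133.2   84. ]
key_left_top [0.146 0.474] 0.64 [462.5  39.8  84. ]
```

View pics/w1.png

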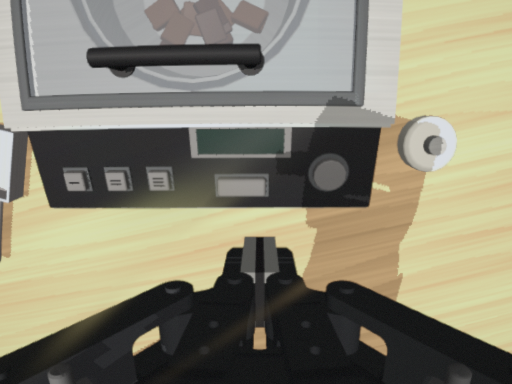

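The wrist view shows the round key at (329,172), the oblong at (242,186), the squares at (75,180), (117,180) and (160,179), and the bar centre at about (176,56).

Run:
```python
from h import *
px=dict(left=(75,180),middle=(117,179.5),right=(160,179),obl=(242,185),round=(329,172),bar=(176,56),casefl=(12,130),casefr=(398,124))
P={}
for k,p in px.items():
    z={'bar':178}.get(k,118 if k[0]=='c' else 84)
    o,d=ray('wrist',(p[0]/512,p[1]/384));P[k]=(o+d*(z-o[2])/d[2])[:2];print(k,P[k].round(1))
d=P['left']-P['right'];print(np.linalg.norm(d),np.arctan2(-d[0],d[1]))
for e in ((90,58),(261,54)):
    o,d=ray('wrist',(e[0]/512,e[1]/384));print((o+d*(178-o[2])/d[2]).round(1))
```

```text
left [464.8  37.6]
middle [454.8  -7.1]
right [445.  -51.4]
obl [ 419.8 -132.2]
round [ 413.2 -221.8]
bar [ 539.2 -118.9]
casefl [527.3  61.8]
casefr [ 450.7 -285.3]
91.18543064071824 -0.2184206406838209
[553.3 -59.2 178. ]
[ 526.9 -176.1  178. ]
```

{"method": "jog_arm", "body": {
  "rows": [
    {"tx": -3,"ty": 71,"tz": 60,"jaw": 0},
    {"tx": -3,"ty": 71,"tz": 120,"jaw": 0},
    {"tx": -3,"ty": 71,"tz": 175,"jaw": 0},
    {"tx": -3,"ty": 71,"tz": 185,"jaw": 0},
    {"tx": -3,"ty": 71,"tz": 185,"jaw": 0}
  ]
}}

```text
t: 3.1
tcp_pos: [410.2, -220.4, 98.3]
orientation: [-3.14, 0.003, -0.225]
wrist_force: [-0.3, 0.1, 0.6]
finger_gap: -0.4
gripper_force: 0.0
```

{"method": "jog_arm", "body": {
  "rows": [
    {"tz": 3,"jaw": 0},
    {"tz": 6,"jaw": 0},
    {"tz": 6,"jaw": 0},
    {"tz": 6,"jaw": 0}
  ]
}}

```text
t: 3.6
tcp_pos: [411.1, -220.3, 94.0]
orientation: [3.141, -0.001, -0.224]
wrist_force: [-1.0, -0.3, 0.5]
finger_gap: -0.2
gripper_force: 0.0
```

{"method": "jog_arm", "body": {
  "rows": [
    {"tz": 2,"jaw": 0},
    {"tz": 3,"jaw": 0},
    {"tz": 3,"jaw": 0}
  ]
}}

```text
t: 3.98
tcp_pos: [410.9, -220.3, 90.5]
orientation: [-3.142, 0.0, -0.224]
wrist_force: [-0.0, -0.1, 0.1]
finger_gap: 0.3
gripper_force: 0.0
```

{"method": "jog_arm", "body": {
  "rows": [
    {"tz": 2,"jaw": 0},
    {"tz": 2,"jaw": 0},
    {"tz": 2,"jaw": 0}
  ]
}}

```text
t: 4.35
tcp_pos: [411.0, -220.3, 88.6]
orientation: [3.141, -0.0, -0.224]
wrist_force: [-0.2, -0.2, 0.1]
finger_gap: -0.2
gripper_force: 0.6
```

{"method": "jog_arm", "body": {
  "rows": [
    {"tz": 2,"jaw": 0},
    {"tz": 2,"jaw": 0},
    {"tz": 2,"jaw": 0}
  ]
}}

```text
t: 4.72
tcp_pos: [411.1, -220.4, 86.7]
orientation: [3.141, -0.0, -0.224]
wrist_force: [1.2, 0.3, 2.5]
finger_gap: -0.1
gripper_force: 1.1
```

Contact at about 87.5. I'll push 6 mm further in steps.

{"method": "jog_arm", "body": {
  "rows": [
    {"tz": 2,"jaw": 0},
    {"tz": 3,"jaw": 0},
    {"tz": 3,"jaw": 0}
  ]
}}

```text
t: 5.1
tcp_pos: [411.1, -220.4, 83.7]
orientation: [3.141, -0.001, -0.224]
wrist_force: [2.4, -0.6, 4.3]
finger_gap: -0.0
gripper_force: 1.9
```

{"method": "jog_arm", "body": {
  "rows": [
    {"tz": 1,"jaw": 0},
    {"tz": 1,"jaw": 0},
    {"tz": 1,"jaw": 0}
  ]
}}

```text
t: 5.48
tcp_pos: [411.3, -220.5, 83.3]
orientation: [3.141, -0.001, -0.224]
wrist_force: [0.9, 0.8, 14.2]
finger_gap: 0.4
gripper_force: 6.9
```

{"method": "jog_arm", "body": {
  "rows": [
    {"tz": 1,"jaw": 0},
    {"tz": 1,"jaw": 0},
    {"tz": 1,"jaw": 0}
  ]
}}

```text
t: 5.85
tcp_pos: [411.4, -220.6, 82.9]
orientation: [3.141, -0.002, -0.224]
wrist_force: [-1.5, 1.7, 24.8]
finger_gap: -0.1
gripper_force: 12.4
```

{"method": "jog_arm", "body": {
  "rows": [
    {"tz": -30,"jaw": 0},
    {"tx": -7,"ty": -60,"tz": -40,"jaw": 0},
    {"tx": -7,"ty": -120,"tz": -40,"jaw": 0},
    {"tx": -7,"ty": -180,"tz": -40,"jaw": 0},
    {"tx": -7,"ty": -217,"tz": -40,"jaw": 0}
  ]
}}

```text
t: 6.48
tcp_pos: [451.9, -4.8, 121.4]
orientation: [3.141, 0.001, -0.223]
wrist_force: [-0.0, 0.4, 0.1]
finger_gap: -0.1
gripper_force: 0.0
```

{"method": "jog_arm", "body": {
  "rows": [
    {"tz": 2,"jaw": 0},
    {"tz": 12,"jaw": 0},
    {"tz": 12,"jaw": 0}
  ]
}}

```text
t: 6.85
tcp_pos: [451.7, -8.0, 108.6]
orientation: [3.141, 0.002, -0.226]
wrist_force: [0.3, -0.4, 0.2]
finger_gap: 0.0
gripper_force: 0.0
```

Run:
```python
from h import *
s=read_state();print(s['tcp_pos'],s['wrist_force'])
a=save('wrist','w2.png')
```

```text
[451.66709814  -8.0010584  108.6286692 ] [ 0.31953206 -0.3551997   0.18037938]
```

View pics/w2.png

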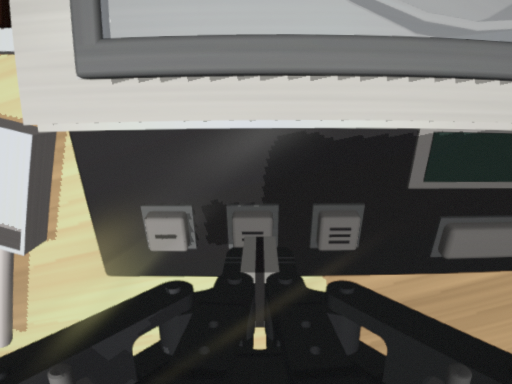

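Left key centre is at about (167,231), middle at (252,228) and right at (339,229). The finger tip is at (259,240), which may be a little right of the key, so I'll compute it.

Run:
```python
from h import *
P=[]
for p in ((167,231),(252.5,230),(338.5,229),(259,240)):
    o,d=ray('wrist',(p[0]/512,p[1]/384));q=o+d*((108.6 if p[1]==240 else 88)-o[2])/d[2];P.append(q);print(q.round(1))
print(np.linalg.norm(P[0]-P[2]))
s=read_state()['tcp_pos'];print(s);d=P[1]-s;y=-.223;print(d@[np.cos(y),np.sin(y),0],d@[np.sin(y),-np.cos(y),0])
```

```text
[466.2  37.1  88. ]
[457.1  -5.7  88. ]
[447.7 -48.5  88. ]
[459.3  -9.6 108.6]
87.52088617569893
[451.89389081  -8.03248083 108.99046012]
4.525766458185738 -3.4358944327556937
```

{"method": "jog_arm", "body": {
  "rows": [
    {"tx": 1,"ty": -2,"tz": 8,"jaw": 0},
    {"tx": 1,"ty": -2,"tz": 15,"jaw": 0},
    {"tx": 1,"ty": -2,"tz": 18,"jaw": 0},
    {"tx": 1,"ty": -2,"tz": 18,"jaw": 0}
  ]
}}

```text
t: 7.4
tcp_pos: [453.6, -5.4, 91.3]
orientation: [3.141, 0.001, -0.224]
wrist_force: [-1.0, -0.6, 0.7]
finger_gap: -0.1
gripper_force: 0.0
```

{"method": "jog_arm", "body": {
  "rows": [
    {"tz": 2,"jaw": 0},
    {"tz": 4,"jaw": 0},
    {"tz": 4,"jaw": 0},
    {"tz": 4,"jaw": 0}
  ]
}}

```text
t: 7.9
tcp_pos: [453.8, -5.4, 87.7]
orientation: [3.142, -0.0, -0.224]
wrist_force: [0.3, -0.3, 0.6]
finger_gap: -0.1
gripper_force: 0.5
```

{"method": "jog_arm", "body": {
  "rows": [
    {"tz": 2,"jaw": 0},
    {"tz": 3,"jaw": 0},
    {"tz": 3,"jaw": 0}
  ]
}}

```text
t: 8.28
tcp_pos: [454.0, -5.5, 84.6]
orientation: [3.142, -0.001, -0.224]
wrist_force: [0.7, -0.4, 2.7]
finger_gap: 0.5
gripper_force: 1.3
```

{"method": "jog_arm", "body": {
  "rows": [
    {"tz": 1,"jaw": 0},
    {"tz": 1,"jaw": 0},
    {"tz": 1,"jaw": 0}
  ]
}}

```text
t: 8.65
tcp_pos: [453.8, -5.5, 83.6]
orientation: [3.142, -0.0, -0.224]
wrist_force: [1.2, -0.0, 3.7]
finger_gap: -0.2
gripper_force: 1.6
```

{"method": "jog_arm", "body": {
  "rows": [
    {"tz": 1,"jaw": 0},
    {"tz": 1,"jaw": 0},
    {"tz": 1,"jaw": 0}
  ]
}}

```text
t: 9.02
tcp_pos: [453.8, -5.5, 82.6]
orientation: [3.142, -0.0, -0.224]
wrist_force: [1.9, -1.0, 3.1]
finger_gap: 0.3
gripper_force: 1.9
```

{"method": "jog_arm", "body": {
  "rows": [
    {"tz": 1,"jaw": 0},
    {"tz": 1,"jaw": 0},
    {"tz": 1,"jaw": 0}
  ]
}}

```text
t: 9.4
tcp_pos: [454.0, -5.5, 82.1]
orientation: [3.142, -0.001, -0.224]
wrist_force: [0.5, -1.1, 13.7]
finger_gap: 0.0
gripper_force: 6.8
```

{"method": "jog_arm", "body": {
  "rows": [
    {"tz": 1,"jaw": 0},
    {"tz": 1,"jaw": 0},
    {"tz": 1,"jaw": 0}
  ]
}}

```text
t: 9.78
tcp_pos: [454.1, -5.5, 81.7]
orientation: [-3.142, -0.002, -0.224]
wrist_force: [-2.4, -0.9, 25.6]
finger_gap: -0.1
gripper_force: 12.5
```

{"method": "jog_arm", "body": {
  "rows": [
    {"tz": -25,"jaw": 0},
    {"tx": -7,"ty": 60,"tz": -30,"jaw": 0},
    {"tx": -7,"ty": 120,"tz": -30,"jaw": 0},
    {"tx": -7,"ty": 132,"tz": -20,"jaw": 0},
    {"tx": -7,"ty": 132,"tz": -12,"jaw": 0}
  ]
}}

```text
t: 10.4
tcp_pos: [416.9, -132.7, 91.8]
orientation: [-3.141, 0.002, -0.226]
wrist_force: [-0.0, -0.5, 0.0]
finger_gap: -0.1
gripper_force: 0.0
```

{"method": "jog_arm", "body": {
  "rows": [
    {"tz": 2,"jaw": 0},
    {"tz": 2,"jaw": 0}
  ]
}}

```text
t: 10.65
tcp_pos: [417.7, -131.4, 90.3]
orientation: [-3.141, 0.001, -0.222]
wrist_force: [-0.1, -1.7, 0.3]
finger_gap: 0.3
gripper_force: 0.0
```

Run:
```python
from h import *
s=read_state();print(s['tcp_pos'],s['wrist_force'])
a=save('wrist','w3.png')
```

```text
[ 417.65765432 -131.4493604    90.33879784] [-0.095782   -1.65652062  0.29295972]
```

View pics/w3.png

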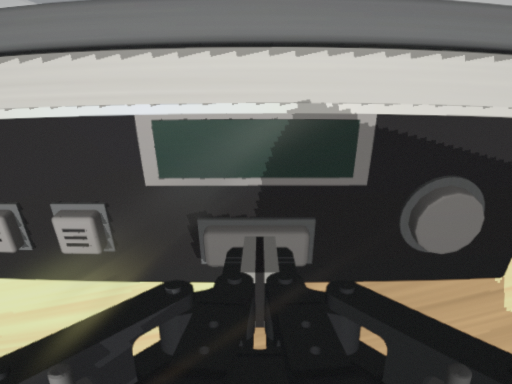

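The finger tip at (260,240) is centred on the oblong key, which spans columns 203–309 and rows 228–265. Pressing it now.

{"method": "jog_arm", "body": {
  "rows": [
    {"tz": 2,"jaw": 0},
    {"tz": 4,"jaw": 0},
    {"tz": 5,"jaw": 0},
    {"tz": 5,"jaw": 0}
  ]
}}

```text
t: 11.2
tcp_pos: [417.6, -132.6, 85.6]
orientation: [3.142, -0.0, -0.224]
wrist_force: [0.9, 0.6, 0.5]
finger_gap: -0.4
gripper_force: 0.6
```

{"method": "jog_arm", "body": {
  "rows": [
    {"tz": 2,"jaw": 0},
    {"tz": 3,"jaw": 0},
    {"tz": 3,"jaw": 0}
  ]
}}

```text
t: 11.58
tcp_pos: [417.9, -132.7, 82.7]
orientation: [3.141, -0.001, -0.224]
wrist_force: [1.5, -0.3, 3.3]
finger_gap: -0.1
gripper_force: 1.4
```

{"method": "jog_arm", "body": {
  "rows": [
    {"tz": 1,"jaw": 0},
    {"tz": 1,"jaw": 0},
    {"tz": 1,"jaw": 0}
  ]
}}

```text
t: 11.95
tcp_pos: [417.7, -132.7, 81.6]
orientation: [3.141, -0.0, -0.224]
wrist_force: [1.8, -0.4, 4.0]
finger_gap: -0.0
gripper_force: 1.7
```

{"method": "jog_arm", "body": {
  "rows": [
    {"tz": 1,"jaw": 0},
    {"tz": 1,"jaw": 0},
    {"tz": 1,"jaw": 0}
  ]
}}

```text
t: 12.32
tcp_pos: [417.8, -132.7, 80.8]
orientation: [3.141, -0.001, -0.224]
wrist_force: [1.5, -0.3, 7.5]
finger_gap: -0.1
gripper_force: 3.6
```

{"method": "jog_arm", "body": {
  "rows": [
    {"tz": 1,"jaw": 0},
    {"tz": 1,"jaw": 0},
    {"tz": 1,"jaw": 0}
  ]
}}

```text
t: 12.7
tcp_pos: [417.9, -132.7, 80.4]
orientation: [3.141, -0.002, -0.224]
wrist_force: [-1.0, 0.7, 19.8]
finger_gap: 0.2
gripper_force: 9.3
```

{"method": "jog_arm", "body": {
  "rows": [
    {"tz": 1,"jaw": 0},
    {"tz": 1,"jaw": 0},
    {"tz": 1,"jaw": 0}
  ]
}}

```text
t: 13.08
tcp_pos: [418.0, -132.8, 80.0]
orientation: [3.141, -0.002, -0.224]
wrist_force: [-2.6, 1.8, 30.8]
finger_gap: 0.0
gripper_force: 15.5
```

{"method": "jog_arm", "body": {
  "rows": [
    {"tz": -62,"jaw": 0},
    {"tz": -124,"yaw": -0.18,"jaw": 0},
    {"tx": 20,"ty": -10,"tz": -186,"yaw": -0.36,"jaw": 0},
    {"tx": 60,"ty": -20,"tz": -210,"yaw": -0.54,"jaw": 50},
    {"tx": 116,"ty": -42,"tz": -210,"yaw": -0.72,"jaw": 50}
  ]
}}

```text
t: 13.7
tcp_pos: [541.0, -117.6, 291.2]
orientation: [3.139, -0.002, 0.501]
wrist_force: [-0.7, -0.5, 0.1]
finger_gap: 35.7
gripper_force: 0.0
```

Run:
```python
from h import *
s=read_state();y=s['orientation'][2];print(s['tcp_pos'],y)
ty=np.pi/2-.221;d=np.array([540-s['tcp_pos'][0],-117.7-s['tcp_pos'][1]])
print('turn',y-ty,'x',d@[np.cos(y),np.sin(y)],'y',d@[np.sin(y),-np.cos(y)])
```

```text
[ 540.96562607 -117.56856506  291.16826869] 0.5006826231391135
turn -0.849113703655783 x -0.9101923802392302 y -0.34822218554336337
```

{"method": "jog_arm", "body": {
  "rows": [
    {"yaw": -0.18,"jaw": 50},
    {"yaw": -0.36,"jaw": 50},
    {"yaw": -0.54,"jaw": 50},
    {"yaw": -0.72,"jaw": 50},
    {"yaw": -0.85,"jaw": 50}
  ]
}}

```text
t: 14.32
tcp_pos: [539.4, -117.2, 287.8]
orientation: [-3.139, -0.0, 1.351]
wrist_force: [-0.1, 0.3, -0.5]
finger_gap: 49.9
gripper_force: 0.0
```

{"method": "jog_arm", "body": {
  "rows": [
    {"jaw": 50},
    {"jaw": 50}
  ]
}}

```text
t: 14.58
tcp_pos: [539.7, -117.3, 288.2]
orientation: [-3.141, 0.0, 1.343]
wrist_force: [0.9, -0.3, 0.5]
finger_gap: 50.1
gripper_force: 0.0
```

```bash
python3 - <<'E'
from h import *
s=read_state();y=s['orientation'][2];print(s['tcp_pos'],y)
c=get_calibration('wrist')
save('wrist','w4.png')
for q in pinpoint('lid_handle','wrist')[:2]:
    o,d=ray('wrist',q['position'],c);print(q,(o+d*(178-o[2])/d[2]).round(1))
p=pinpoint('lid_handle','top');print(p)
E
```

```text
[ 539.74910571 -117.34885359  288.22392531] 1.3428942599414584
[{'position': [0.6076, 0.5362], 'conf': 0.69}]
```

View pics/w4.png

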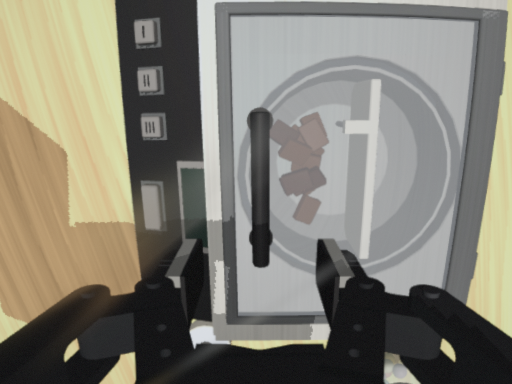

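The bar spans columns 248–271 and rows 110–267, midway between the fingers and parallel to the pads. I'll check its centre in world coordinates.

Run:
```python
from h import *
P=[]
for p in ((260,110),(260.5,267)):
    o,d=ray('wrist',(p[0]/512,p[1]/384));q=o+d*(178-o[2])/d[2];P.append(q);print(q.round(1))
m=(P[0]+P[1])/2;print(m,np.linalg.norm(P[0]-P[1]))
s=read_state();y=s['orientation'][2];d=m-s['tcp_pos'];print(d@[np.cos(y),np.sin(y),0],d@[np.sin(y),-np.cos(y),0],s['tcp_pos'])
```

```text
[554.6 -57.  178. ]
[ 527.3 -177.5  178. ]
[ 540.90396405 -117.26752788  178.        ] 123.5322740523058
0.33765588783450506 0.9337792983917552 [ 539.91822032 -117.38696231  288.47455029]
```

{"method": "jog_arm", "body": {
  "rows": [
    {"ty": 1,"tz": 55,"jaw": 50},
    {"ty": 1,"tz": 100,"jaw": 50},
    {"ty": 1,"tz": 120,"jaw": 50},
    {"ty": 1,"tz": 128,"jaw": 50},
    {"ty": 1,"tz": 128,"jaw": 50}
  ],
  "force": 30
}}

```text
t: 15.35
tcp_pos: [541.1, -117.7, 160.8]
orientation: [3.142, 0.0, 1.345]
wrist_force: [-0.2, -0.9, 0.9]
finger_gap: 50.0
gripper_force: 0.0
```

{"method": "jog_arm", "body": {
  "rows": [
    {"tz": 1,"jaw": 25},
    {"tz": 1,"jaw": 8},
    {"tz": 1,"jaw": 0},
    {"tz": 1,"jaw": 0},
    {"tz": 1,"jaw": 0}
  ],
  "force": 30
}}

```text
t: 15.98
tcp_pos: [540.2, -117.5, 160.4]
orientation: [-3.14, 0.0, 1.346]
wrist_force: [-7.3, 0.6, 6.0]
finger_gap: 12.9
gripper_force: 29.5
```

{"method": "jog_arm", "body": {
  "rows": [
    {"tz": 1,"jaw": 0},
    {"tz": 1,"jaw": 0}
  ],
  "force": 30
}}

```text
t: 16.23
tcp_pos: [540.2, -117.5, 160.3]
orientation: [-3.141, 0.0, 1.346]
wrist_force: [-9.1, 2.0, 16.1]
finger_gap: 13.0
gripper_force: 30.4
```

{"method": "jog_arm", "body": {
  "rows": [
    {"tx": 1,"ty": 1.5,"tz": -10,"jaw": 0},
    {"ty": 4.3,"tz": -19,"jaw": 0},
    {"ty": 7.5,"tz": -27,"jaw": 0},
    {"ty": 11.1,"tz": -36,"jaw": 0},
    {"ty": 11.1,"tz": -36,"jaw": 0}
  ]
}}

```text
t: 16.85
tcp_pos: [551.8, -120.1, 195.2]
orientation: [3.142, 0.0, 1.346]
wrist_force: [-3.0, 0.1, -3.0]
finger_gap: 12.9
gripper_force: 29.5
```

{"method": "jog_arm", "body": {
  "rows": [
    {"ty": 4,"tz": -8,"jaw": 0},
    {"ty": 8.2,"tz": -16.1,"jaw": 0},
    {"ty": 17.7,"tz": -31.4,"jaw": 0},
    {"ty": 28.6,"tz": -45.7,"jaw": 0},
    {"ty": 40.7,"tz": -59.1,"jaw": 0}
  ]
}}

```text
t: 17.48
tcp_pos: [590.2, -128.6, 255.1]
orientation: [-3.138, -0.0, 1.346]
wrist_force: [-11.8, 3.0, 6.5]
finger_gap: 12.7
gripper_force: 29.7
```

{"method": "jog_arm", "body": {
  "rows": [
    {"jaw": 0}
  ]
}}

```text
t: 17.6
tcp_pos: [590.9, -128.8, 255.9]
orientation: [-3.14, -0.0, 1.346]
wrist_force: [-16.3, 4.3, 10.3]
finger_gap: 12.6
gripper_force: 30.2
```

{"method": "jog_arm", "body": {
  "rows": [
    {"ty": 5,"tz": -7,"jaw": 0},
    {"ty": 12,"tz": -13.3,"jaw": 0},
    {"ty": 26,"tz": -24.4,"jaw": 0},
    {"ty": 41,"tz": -34,"jaw": 0},
    {"ty": 49,"tz": -38.5,"jaw": 0}
  ]
}}

```text
t: 18.23
tcp_pos: [639.8, -139.8, 294.4]
orientation: [3.14, -0.0, 1.346]
wrist_force: [-7.5, 3.5, 7.5]
finger_gap: 13.1
gripper_force: 30.6
```

{"method": "jog_arm", "body": {
  "rows": [
    {"jaw": 0}
  ]
}}

```text
t: 18.35
tcp_pos: [639.8, -139.9, 294.5]
orientation: [3.14, -0.0, 1.346]
wrist_force: [-8.8, 3.5, 9.5]
finger_gap: 12.6
gripper_force: 30.8
```

Run:
```python
from h import *
s=read_state()['tcp_pos'];print(s)
from scipy.optimize import brentq
dx=np.hypot(s[0]-540.2,s[1]+117.5);dz=s[2]-160.3;x,z=-200+dx,52+dz
print('angle',np.degrees(np.arctan2(z,-x)-np.arctan2(52,200)),np.hypot(x,z))
```

```text
[ 639.78705678 -139.85933437  294.49975208]
angle 47.68318061089242 210.38385117337486
```

{"method": "jog_arm", "body": {
  "rows": [
    {"ty": 3.5,"tz": -2.4,"jaw": 0},
    {"ty": 7,"tz": -4.8,"jaw": 0},
    {"ty": 7,"tz": -4.8,"jaw": 0},
    {"ty": 7,"tz": -4.8,"jaw": 0}
  ]
}}

```text
t: 18.85
tcp_pos: [646.4, -141.4, 298.3]
orientation: [3.14, -0.0, 1.346]
wrist_force: [-4.6, 2.6, 5.2]
finger_gap: 12.4
gripper_force: 30.1
```

Run:
```python
from h import *
s=read_state()['tcp_pos'];print(s)
dx=np.hypot(s[0]-540.2,s[1]+117.5);dz=s[2]-160.3;x,z=-200+dx,52+dz
print('angle',np.degrees(np.arctan2(z,-x)-np.arctan2(52,200)),np.hypot(x,z))
a=save('scene','s5.png');b=save('wrist','w5.png')
cv2.imwrite('pics/m5.png',np.hstack([cv2.resize(a[60:300,60:380],(400,300)),cv2.resize(b,(400,300))])[:,:,::-1])
for n in ['lid_handle']:
  for c in ['scene','wrist']: print(pinpoint(n,c)[:2])
```

```text
[ 646.35901122 -141.35270967  298.30513779]
angle 49.78678734559985 210.7566056273671
[{'position': [0.3672, 0.4737], 'conf': 0.79}]
[{'position': [0.5023, 0.6898], 'conf': 0.87}]
```

View pics/m5.png

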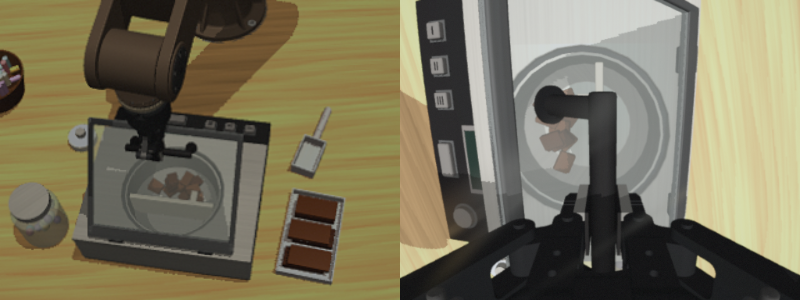

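The lid stands half open. The bar is between the pads, at about (600,200) in the right half of the picture, and the tray, scoop, jar and timer are where they were. I'll run a short hold check, then hand in.

{"method": "jog_arm", "body": {
  "rows": [
    {"jaw": 0},
    {"jaw": 0},
    {"jaw": 0},
    {"jaw": 0},
    {"jaw": 0}
  ],
  "force": 40
}}

```text
t: 19.68
tcp_pos: [646.3, -141.4, 298.3]
orientation: [3.14, -0.0, 1.346]
wrist_force: [-6.0, 3.7, 5.8]
finger_gap: 12.2
gripper_force: 39.2
```

```bash
python3 -c "
from station import *
print(sign_off())"
```

```text
the job is handed in; nothing more can be done
None
```

The round, middle square and oblong keys were pressed fully down and let up in that order. The lid is open at about 49–50° (worked out from the arm's position) with the gripper holding it by the bar, and the job was handed in at about 20 s.

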